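Close the steering gearbox with its bayonet plug

TASK

Close the filler neck of the steering gearbox with the bayonet plug (the one with two cross pins and a flat bar handle): push it fully home against the spring with its pins in the slots, then turn it clockwise as far as it goes so that it stays locked, and let go. Leave the other things on the bench where they are.

Things in the scene. Friction and masses are not known exactly. Their poses are not given: they have to be found in the camera images.
- gearbox: Rust-brown cast steering gearbox fixed on a 170 x 170 x 12 mm steel plate (plate centre 30 mm along its +x). A horizontal drum with bolted end flanges, 150 mm long along its y, 112 mm across, axis 78 mm above the bench, carries the leaning filler neck. Origin on the bench; z up. It does not move.
- neck: Filler neck: tube, 88 mm outer diameter, leaning 32 degrees from vertical to the gearbox's -x (about towards the robot). Origin: centre of its mouth, in the rim's plane, 165 mm above the bench; z points out along the bore axis, y is horizontal, x in the leaning plane. Bore 43 mm diameter; slots 13 mm wide on its +x and -x sides, open to 31 mm from the axis, take the plug's pins.
- lip (a point): Point on the bore axis 21 mm below the mouth, at the underside of the slotted lip. Below it the pins can turn clockwise only (looking into the bore; negative about the neck's z), to a stop 57 degrees from the slots. A locked plug is pushed up by the spring until its pins bear on the lip, 2 mm short of fully home.
- spring_plate (a joint): Travel (m) of the round brass spring plate down in the bore: 0 at rest, 30 mm below the mouth, where it meets the end of the plug's shank; 0.012 with the plug fully home (flange on the rim). It pushes back with 5 N at first, 10 N fully home; a plug not locked is pushed back out about 12 mm.
- bayonet_plug: Aluminium bayonet plug, 90 mm tall, about 0.3 kg, standing on its shank's end. Origin: centre of that end; z up the axis to the handle. Shank 40 mm diameter, 42 mm long, 3 x 4 mm bevel at its end; then a flange of 64 mm diameter, z = 42 to 50 mm. Same when turned half round. It enters with its x axis along the neck's x (either way); fully home its origin is 42 mm below the mouth.
- pins (a point): Point on the plug's axis at z = 14 mm, the centre line of its two round cross pins, 10 mm diameter, which stick out along the plug's +x and -x to 28.5 mm from the axis.
- handle (a point): Centre of the plug's bar handle, 70 mm above its origin: a bar 70 mm long along the plug's x, 14 mm thick along y, z = 50 to 90 mm. Grip it across its 14 mm.
- plain_plug: Another aluminium plug of like size (flange 64 mm, 88 mm tall) but with no pins and a round 36 mm knob; not to be used. Origin: centre of its underside; z up.
- oil_bottle: Amber bottle, 60 mm diameter, 150 mm tall, a bystander. Origin: centre of its underside.
- tin: Blue tin, 84 mm diameter, 75 mm tall, a bystander. Origin: centre of its underside.
- impact_socket: Black stepped impact socket, 48 mm diameter, 75 mm tall, a bystander. Origin: centre of its underside.
Things that resemble listed ones, but are neither listed nor needed, are in the scene too. What is shaped like the gearbox but orange or white is not meant.

How it is judged:
On the way:
1. the plug is pushed home in the neck, its pins below the lip (x of bayonet_plug in the frame of neck between -0.004 and 0.004 m and y of bayonet_plug in the frame of neck between -0.004 and 0.004 m and angle between the z axis of bayonet_plug and the z axis of neck, either way round below 0.12 rad and z of bayonet_plug in the frame of neck below -0.038 m), for 0.1 s.
At the end, for the whole second after the job is handed in: The bayonet plug is locked in the neck and at rest: its origin at least 37 mm below the mouth (42 is fully home), within 4 mm of the bore axis and 7 degrees of its direction, and turned at least 45 degrees from the slots (the stop is at 57) (x of bayonet_plug in the frame of neck between -0.004 and 0.004 m and y of bayonet_plug in the frame of neck between -0.004 and 0.004 m and angle between the z axis of bayonet_plug and the z axis of neck, either way round below 0.12 rad and z of bayonet_plug in the frame of neck below -0.037 m and angle between the x axis of bayonet_plug and the x axis of neck, either way round above 0.78 rad and linear speed of bayonet_plug below 0.01 m/s and angular speed of bayonet_plug below 0.1 rad/s); the robot touches nothing.
It fails at once if the plain plug is moved more than 20 mm (distance of plain_plug from where it was at the start of the episode above 0.02 m).
It fails at once if the oil bottle is moved more than 20 mm (distance of oil_bottle from where it was at the start of the episode above 0.02 m).
It fails at once if the tin is moved more than 20 mm (distance of tin from where it was at the start of the episode above 0.02 m).
It fails at once if the impact socket is moved more than 20 mm (distance of impact_socket from where it was at the start of the episode above 0.02 m).
It also fails if it takes over 51 s, if anything falls off the work surface, if the arm or the gripper's body presses on something with over 40 N, if the wrist force passes 120 N, or if a joint passes its speed limit or range.

ROBOT

A 7-joint arm with a two-finger parallel gripper is mounted at the origin on the work surface. World frame = base frame: x ahead of the robot, y to its left, z up, the work surface at z = 0. Lengths are in m, angles in rad, forces in N, time in s.
With the tool pointing down it reaches from about 0.425 to 1.025 m from the base axis. Payload 9.4 kg.
Tool frame: the origin (TCP) lies on the centre line of the jaws, within the pads' length; the fingertips stand 19 mm ahead of it and the grasp point (between the pads) is the TCP; y points along the fingers, z is the direction in which the jaws open and shut, and the axes are right-handed (so a half turn about y gives the same grasp; the last joint's range is limited). The gripper opens to 93 mm and grips with 3 to 60 N. Pads are 15 mm wide; open, the fingers measure 128 mm over their backs; the gripper's body (75 mm by 188 mm) begins 65 mm behind the grasp point.
Start: joints at [1.028, 0.599, -0.003, 1.599, 0.002, 0.943, -0.08], TCP at [0.326, -0.648, 0.238] pointing down, gripper open.
Joint ranges: [-2.57, 2.57], [-0.35, 1.97], [-1.29, 1.29], [0.11, 2.56], [-1.05, 4.19], [0.11, 1.86], [-2.63, 2.63]. Speed limits (rad/s): [2.22, 2.22, 3.01, 3.01, 3.14, 3.14, 3.14].

INTERFACE

Orientations are given as a 3x3 rotation matrix whose columns are the frame's x, y, z axes.
In Python, from rig import bot gives the robot as it stands. The module is installed in compiled form; this text tells all that it offers.
- The arm moves only by the tool jog_arm, never from a script. Its argument "commands" is a list of rows, each a list of 7 numbers: the shift along the tool's x, y, z in units of 25 mm (1.0 is 25 mm), then the turn, a rotation vector about the tool's x, y, z in units of 5 degrees (1.0 is 5 degrees), then the finger opening in mm, from 0 to 93. In form: [[tx, ty, tz, wx, wy, wz, gripper], ...]. A call has 1 to 8 rows; each row is the pose to reach, as a shift and turn from the pose commanded when the call began, along the tool's axes at that moment; what a row does not reach only later rows make up. A row lasts 1/12 s, in which the tool goes at most 41.7 mm and 7.16 degrees, less where a joint would pass 70% of its speed; a pose out of reach is approached as far as the arm can. A call with a gripper value outside its range is refused whole. The fingers move at their own pace and stop on an object; "force" is the grip in N (left out, the last holds). Time passes only in rows, so rows that repeat a pose let the fingers close. It gives the time, the measured TCP pose, the force and the opening at its end, in the units of the state.
- bot.get_obs(): the state, without advancing time (a new reading comes with each control period).
- bot.grab_frame(name): name is "side" or "top" or "wrist"; returns the picture (420x560x3 uint8, blue, green, red); there is no depth.
- bot.camera_info(name): a dict with "K" (3x3 intrinsics, pixels), "D" ([k1, k2, p1, p2, k3] as OpenCV has them; the pictures are not rectified), "extrinsics" (4x4, takes a point from camera to world coordinates); the wrist camera has in their place "hand_eye" (4x4, takes a point from camera to tool coordinates, whose origin is the TCP and whose axes are the tool frame's). Camera axes: x right, y up, looking along -z (the intrinsics and any distortion apply to the point x, -y, -z); pixel columns grow to the right and rows downward; lengths in m; the calibration is good to about 2 mm. A picture is of the moment at which its call begins: read the wrist's pose just before it. camera_info takes no time and is no camera call.
- bot.job_done(): hands the job in, once; it reports no verdict.
Trained networks look in the newest picture that a camera, given by its name, has taken for a name from the list of things; names that differ only in an ending like _2 or _b are one class to them, and where a whole thing is asked for, a point or a joint stands for the part that bears it (a point fixed in the world has none). Each returns a list of dicts, best first, with "p" (0 to 1); they miss things now and then, are a little off and sometimes report something else, mostly with a low value. They report only what shows in the picture. A call takes as long as a camera call. They do not tell look-alikes from the thing itself.
- bot.cut_out(camera, name): "region" (420x560 bool, what is visible of it) and "uv" ([column, row] in pixels, amid what is visible of it).
The state is a dict: "time_s": time; "q": joint angles; "qd": joint speeds; "effort": joint torques, N m; "tcp_pos": TCP position; "tcp_rot": TCP orientation; "contact_force": force on the tool from outside, world axes, zero at the start; "torque": the same for the moment, N m; "finger_gap": finger opening in m.
Only numpy, scipy, OpenCV 4.12 (cv2) and the standard library are available. Lean on these libraries where they do the work, as an engineer would, in place of code of your own. Each camera call takes 0.05 s, during which the arm holds its last target. There are 200 camera calls.

## Working session

There is one attempt and no reset: what is moved stays moved. The work goes in short steps, Python scripts to look and compute and a tool call to move; the robot and the scene stay as the last step left them, time stands still between calls to the robot, and variables do not carry over. Pictures are saved under pics/ and viewed, about 8 in all and at most 12, crops included, and the job is handed in when it is done.

Besides the shell and the picture viewer there is one more tool, called by a JSON object that holds its "fn" and its "kwargs". jog_arm: Moves the arm, as the interface text tells. Its arguments: {"type":"object","properties":{"commands":{"type":"array","items":{"type":"array","items":{"type":"number"}}},"force":{"type":"number"}},"required":["commands"]}

```bash
mkdir -p pics; ls
python3 - <<'E'
from rig import bot
import cv2,numpy as np
np.set_printoptions(precision=4,suppress=True)
for c in("side","top"):
    f=bot.grab_frame(c); cv2.imwrite(f"pics/{c}0.png",f)
    i=bot.camera_info(c); print(c,i)
    for n in("gearbox","neck","bayonet_plug","handle","plain_plug","pins"):
        try:
            for d in bot.cut_out(c,n): print(n,round(d['p'],2),np.round(d['uv']),d['region'].sum())
        except Exception as e: print(n,e)
print(bot.camera_info("wrist")); o=bot.get_obs();print(o)
E
```

```text
pics
side {'K': array([[479.3346,   0.    , 273.5101],
       [  0.    , 479.3346, 207.2805],
       [  0.    ,   0.    ,   1.    ]]), 'D': array([-0.0882,  0.    ,  0.    ,  0.    ,  0.    ]), 'extrinsics': array([[-0.9639,  0.1882, -0.1886,  0.2464],
       [-0.2664, -0.6805,  0.6826,  1.0591],
       [ 0.0001,  0.7082,  0.706 ,  1.1226],
       [ 0.    ,  0.    ,  0.    ,  1.    ]])}
gearbox 0.97 [318. 282.] 4461
gearbox 0.92 [245. 230.] 3326
gearbox 0.92 [242. 131.] 2090
gearbox 0.58 [374. 159.] 2495
neck 0.95 [255. 205.] 989
neck 0.94 [332. 265.] 1251
neck 0.92 [246. 112.] 601
neck 0.83 [383. 139.] 704
bayonet_plug 0.67 [310. 162.] 345
handle 0.55 [308. 160.] 291
handle 0.29 [317. 210.] 706
plain_plug 0.61 [269. 164.] 275
plain_plug 0.47 [308. 162.] 296
pins 0.79 [307. 160.] 313
top {'K': array([[487.4732,   0.    , 281.1401],
       [  0.    , 487.4732, 203.5019],
       [  0.    ,   0.    ,   1.    ]]), 'D': array([-0.1749,  0.    ,  0.    ,  0.    ,  0.    ]), 'extrinsics': array([[-0.0047,  0.9858, -0.168 ,  0.3167],
       [-0.9999, -0.0023,  0.0143,  0.0731],
       [ 0.01
[... 671 characters left out ...]
     [ 0.0003,  0.2696, -0.963 , -0.1472],
       [ 1.    ,  0.0001,  0.0003,  0.0005],
       [ 0.    ,  0.    ,  0.    ,  1.    ]])}
{'time_s': 0.7, 'q': array([ 1.0283,  0.5992, -0.0025,  1.5994,  0.0018,  0.9429, -0.0798]), 'qd': array([ 0.0015, -0.0006,  0.    , -0.    ,  0.0001,  0.001 , -0.0015]), 'effort': array([  0.0001, -76.4616,   1.4959, -25.267 ,  -0.0525,   0.0105,
         0.    ]), 'tcp_pos': array([ 0.3256, -0.6478,  0.2376]), 'tcp_rot': array([[-0.8934, -0.    ,  0.4492],
       [-0.4492, -0.0001, -0.8934],
       [ 0.    , -1.    ,  0.    ]]), 'contact_force': array([-0.6418,  0.293 ,  0.4443]), 'torque': array([0.0586, 0.0392, 0.0066]), 'finger_gap': 0.09313542253043189}
```

View pics/top0.png

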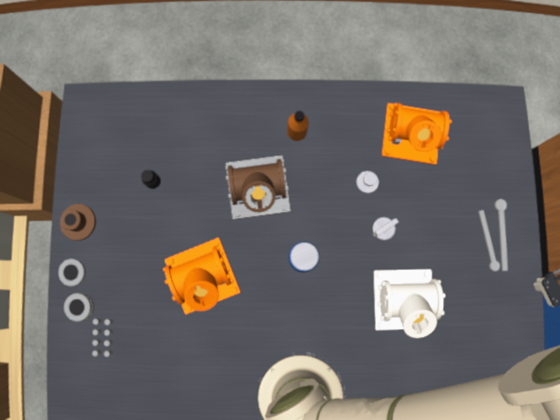

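View pics/side0.png

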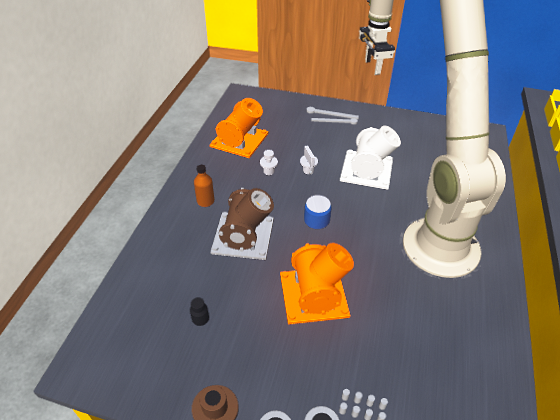

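```bash
cat > h.py <<'E'
from rig import bot
import cv2,numpy as np
from scipy.spatial.transform import Rotation as R
np.set_printoptions(precision=4,suppress=True)
F=np.diag([1.,-1,-1,1])
def cam(c):
    i=bot.camera_info(c)
    if c=='wrist':
        o=bot.get_obs(); T=np.eye(4);T[:3,:3]=o['tcp_rot'];T[:3,3]=o['tcp_pos'];E=T@i['hand_eye']
    else: E=i['extrinsics']
    return i['K'],i['D'],E@F
def proj(C,P):
    K,D,E=C; W=np.linalg.inv(E)
    return cv2.projectPoints(np.asarray(P,float).reshape(-1,1,3),cv2.Rodrigues(W[:3,:3])[0],W[:3,3],K,D)[0][:,0]
def ray(C,uv):
    K,D,E=C; p=cv2.undistortPoints(np.array([[uv]],float),K,D)[0,0]
    d=E[:3,:3]@np.array([p[0],p[1],1]); return E[:3,3],d/np.linalg.norm(d)
def onz(C,uv,z):
    o,d=ray(C,uv); return o+d*(z-o[2])/d[2]
def units(dp,Rg=None):
    "shift to world pose dp/ Rg in jog units"
    o=bot.get_obs(); Rt=o['tcp_rot']
    t=Rt.T@(np.asarray(dp)-o['tcp_pos'])/0.025
    w=np.zeros(3) if Rg is None else R.from_matrix(Rt.T@Rg).as_rotvec()/np.radians(5)
    return np.r_[t,w]
E
python3 - <<'E'
from h import *
t=cam('top');s=cam('side')
def tri(a,b):
    o1,d1=ray(t,a);o2,d2=ray(s,b)
    A=np.c_[d1,-d2];k=np.linalg.lstsq(A,o2-o1,rcond=None)[0]
    return (o1+d1*k[0]+o2+d2*k[1])/2
print('plug',onz(t,(385,229),.075),tri((385,229),(308,160)))
print('handle ends',onz(t,(374,236),.09),onz(t,(398,221),.09))
print('plain',onz(t,(366,182),.06))
print('mouth',onz(t,(258,194),.165),tri((258,194),(258,200)))
print('plate corners',[onz(t,p,.012)[:2] for p in((227,163),(282,156),(290,213),(233,219))])
print('tin',onz(t,(304,250),.075),'white',onz(t,(420,322),.16),'sock',onz(t,(150,178),.07),'bottle',onz(t,(299,117),.15))
E
```

```text
plug [ 0.4717 -0.2357  0.075 ] [ 0.4773 -0.2422  0.0464]
handle ends [ 0.4508 -0.2008  0.09  ] [ 0.492  -0.2699  0.09  ]
plain [ 0.6089 -0.1894  0.06  ]
mouth [0.5544 0.1151 0.165 ] [0.5541 0.1151 0.1636]
plate corners [array([0.6773, 0.2125]), array([0.6983, 0.0495]), array([0.5272, 0.0271]), array([0.51  , 0.1925])]
tin [ 0.4149 -0.0085  0.075 ] white [ 0.2197 -0.3013  0.16  ] sock [0.6199 0.4265 0.07  ] bottle [0.7708 0.0049 0.15  ]
```

{"fn": "jog_arm", "kwargs": {"commands": [[-12.6,0.3,-12.06,0,-18.8,0,93],[-12.6,0.3,-12.06,0,-18.8,0,93],[-12.6,0.3,-12.06,0,-18.8,0,93],[-12.6,0.3,-12.06,0,-18.8,0,93],[-12.6,0.3,-12.06,0,-18.8,0,93],[-12.6,0.3,-12.06,0,-18.8,0,93],[-12.6,0.3,-12.06,0,-18.8,0,93],[-12.6,0.3,-12.06,0,-18.8,0,93]]}}

```text
time_s: 1.37
tcp_pos: [0.4376, -0.332, 0.2323]
tcp_rot: [[-0.099, 0.001, 0.995], [-0.995, -0.001, -0.099], [0.001, -1.0, 0.001]]
contact_force: [0.2, 0.5, -0.1]
finger_gap: 0.0927
```

Run:
```python
from h import *
o=bot.get_obs();print(o['q'],o['tcp_pos'],o['tcp_rot'],o['time_s'])
a=np.radians(31);z=np.array([np.cos(a),np.sin(a),0]);y=np.array([0,0,-1.]);Rg=np.c_[np.cross(y,z),y,z]
print(units([.472,-.237,.23],Rg))
```

```text
[ 0.7727  0.4114 -0.3107  1.9964  0.1791  0.7586  0.2569] [ 0.4376 -0.332   0.2323] [[-0.0989  0.0006  0.9951]
 [-0.9951 -0.0007 -0.0989]
 [ 0.0006 -1.      0.0007]] 1.3667
[-3.9164  0.0885  0.9949 -0.0053 -7.3348  0.0092]
```

{"fn": "jog_arm", "kwargs": {"commands": [[-3.92,0.1,1.0,0,-7.33,0,93],[-3.92,0.1,1.0,0,-7.33,0,93],[-3.92,0.1,1.0,0,-7.33,0,93],[-3.92,0.1,1.0,0,-7.33,0,93],[-3.92,0.1,1.0,0,-7.33,0,93],[-3.92,0.1,1.0,0,-7.33,0,93],[-3.92,0.1,1.0,0,-7.33,0,93],[-3.92,0.1,1.0,0,-7.33,0,93]]}}

```text
time_s: 2.03
tcp_pos: [0.4722, -0.2393, 0.2294]
tcp_rot: [[0.505, 0.0, 0.863], [-0.863, -0.0, 0.505], [0.0, -1.0, -0.0]]
contact_force: [0.2, -0.2, -0.1]
finger_gap: 0.0928
```

Run:
```python
from h import *
o=bot.get_obs();print(o['q'],o['tcp_pos'],o['time_s'])
C=cam('wrist');f=bot.grab_frame('wrist')
for n in('bayonet_plug','handle','pins'):
    for d in bot.cut_out('wrist',n): print(n,d['p'],d['uv'],d['region'].sum())
# model overlay
g=f.copy();a=np.radians(-59);u=np.array([np.cos(a),np.sin(a)]);v=np.array([-u[1],u[0]]);c=np.array([.472,-.237])
def poly(P,col):
    cv2.polylines(g,[np.round(proj(C,P)).astype(int)],True,col,1)
poly([np.r_[c+u*i*.035+v*j*.007,.09] for i,j in((1,1),(1,-1),(-1,-1),(-1,1))],(0,255,0))
th=np.linspace(0,6.28,60)
poly([np.r_[c+.032*np.array([np.cos(t),np.sin(t)]),.05] for t in th],(0,0,255))
cv2.imwrite('pics/w1.png',g)
```

```text
[ 0.7247  0.4148 -0.4928  2.0326  0.2808  0.7588  0.5915] [ 0.4722 -0.2393  0.2294] 2.0333
bayonet_plug 0.86 [275.2, 204.2] 4337
handle 0.74 [279.9, 197.5] 4198
pins 0.63 [276.1, 201.1] 4203
```

View pics/w1.png

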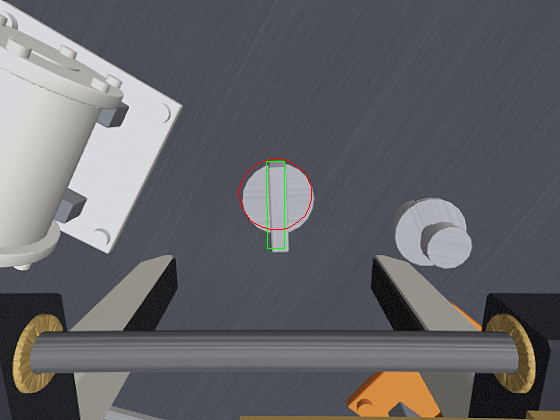

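```bash
cat > fitplug.py <<'E'
from h import *
from scipy.optimize import minimize
th=np.linspace(0,2*np.pi,48,endpoint=False)
def cyl(r,z0,z1): return np.array([[r*np.cos(t),r*np.sin(t),z] for z in(z0,z1) for t in th])
def box(x,y,z0,z1): return np.array([[i*x,j*y,k] for i in(1,-1) for j in(1,-1) for k in(z0,z1)])
PARTS=[cyl(.032,.042,.05),box(.035,.007,.05,.09),cyl(.02,.004,.042),box(.0285,.005,.009,.019)]
def sil(C,T,S=4):
    m=np.zeros((420*S,560*S),np.uint8)
    for P in PARTS:
        p=proj(C,P@T[:3,:3].T+T[:3,3]); cv2.fillConvexPoly(m,cv2.convexHull(np.round((p+.5)*S-.5).astype(np.int32)),255)
    return cv2.resize(m,(560,420),interpolation=cv2.INTER_AREA)/255.
def T3(x,y,a,z=0):
    T=np.eye(4);T[:3,:3]=R.from_euler('z',a).as_matrix();T[:3,3]=[x,y,z];return T
E
python3 - <<'E'
from fitplug import *
C=cam('wrist');bot.grab_frame('wrist')
d=bot.cut_out('wrist','bayonet_plug')[0];M=d['region'].astype(float)
k=np.array([.001,.001,.02])
f=lambda p:np.abs(sil(C,T3(*(p*k+x0)))-M).sum()
x0=np.array([.472,-.239,np.radians(-59)])
r=minimize(f,np.zeros(3),method='Nelder-Mead',options=dict(initial_simplex=np.array([[0,0,0],[4,0,0],[0,4,0],[0,0,4.]])))
x=r.x*k+x0;print(x,np.degrees(x[2]),r.fun,M.sum())
a=x[2]+np.pi/2;z=np.array([np.cos(a),np.sin(a),0]);y=np.array([0,0,-1.]);Rg=np.c_[np.cross(y,z),y,z]
print(units([x[0],x[1],.074],Rg))
E
```

```text
[ 0.4756 -0.2395 -0.9941] -56.95843360721068 140.63921568627453 4305.0
[ 0.0845  6.2155  0.1032  0.001  -0.4937  0.0007]
```

{"fn": "jog_arm", "kwargs": {"commands": [[0.08,3,0.1,0,-0.49,0,93],[0.08,4.5,0.1,0,-0.49,0,93],[0.08,5.6,0.1,0,-0.49,0,93],[0.08,6.25,0.1,0,-0.49,0,93],[0.08,6.25,0.1,0,-0.49,0,93],[0.08,6.25,0.1,0,-0.49,0,93]]}}

```text
time_s: 2.83
tcp_pos: [0.475, -0.2387, 0.0723]
tcp_rot: [[0.546, -0.003, 0.838], [-0.838, 0.001, 0.546], [-0.003, -1.0, -0.002]]
contact_force: [0.1, -0.4, 0.4]
finger_gap: 0.0928
```

{"fn": "jog_arm", "kwargs": {"commands": [[0,0,0,0,0,0,8],[0,0,0,0,0,0,8],[0,0,0,0,0,0,8],[0,0,0,0,0,0,8],[0,0,0,0,0,0,8],[0,0,0,0,0,0,8],[0,0,0,0,0,0,8],[0,0,0,0,0,0,8]], "force": 50}}

```text
time_s: 3.5
tcp_pos: [0.4755, -0.2394, 0.0733]
tcp_rot: [[0.546, 0.0, 0.838], [-0.838, -0.0, 0.546], [0.0, -1.0, 0.0]]
contact_force: [0.1, -1.2, -0.2]
finger_gap: 0.0443
```

{"fn": "jog_arm", "kwargs": {"commands": [[0,0,0,0,0,0,5],[0,0,0,0,0,0,5],[0,0,0,0,0,0,5],[0,0,0,0,0,0,5],[0,0,0,0,0,0,5],[0,0,0,0,0,0,5],[0,0,0,0,0,0,5]], "force": 55}}

```text
time_s: 4.08
tcp_pos: [0.4754, -0.2393, 0.073]
tcp_rot: [[0.546, -0.0, 0.838], [-0.838, 0.0, 0.546], [-0.0, -1.0, -0.0]]
contact_force: [0.4, 0.4, -2.3]
finger_gap: 0.0137
```

Run:
```python
from h import *
o=bot.get_obs();print(o['q'],o['tcp_pos'],o['time_s'],o['finger_gap'],o['contact_force'])
# viewpoint for neck: tool pointing along -neck z (approx), camera centred on mouth
g=np.radians(7.2);L=np.radians(32)
gx=np.array([np.cos(g),np.sin(g),0]);ny=np.array([-np.sin(g),np.cos(g),0]);Z=np.array([0,0,1.])
nz=-np.sin(L)*gx+np.cos(L)*Z;nx=np.cross(ny,nz);Rg=np.c_[nx,-nz,ny]
m=np.array([.554,.115,.165])
for dx,dn in((-.10,.17),(-.09,.2)):
  p=m+nx*dx+nz*dn
  i=bot.camera_info('wrist');T=np.eye(4);T[:3,:3]=Rg;T[:3,3]=p
  C=(i['K'],i['D'],T@i['hand_eye']@F)
  print(p,proj(C,[m,p]),units(p,Rg))
print('up',units([.4755,-.2394,.28]))
```

```text
[ 0.5894  0.6408 -0.3324  2.1533  0.4979  0.4207  0.4363] [ 0.4754 -0.2393  0.073 ] 4.0833 0.01372749105490141 [ 0.44    0.4136 -2.275 ]
[0.3805 0.0931 0.2562] [[274.1172 303.8926]
 [274.7151 290.325 ]] [-13.2133  -7.3249   4.0743   3.5766 -12.4733  -5.7148]
[0.3731 0.0922 0.2869] [[274.0727 280.0727]
 [274.7151 290.325 ]] [-13.3432  -8.5545   3.8072   3.5766 -12.4733  -5.7148]
up [ 0.0038 -8.2806 -0.002   0.      0.      0.    ]
```

{"fn": "jog_arm", "kwargs": {"commands": [[0,-2,0,0,0,0,5],[0,-4,0,0,0,0,5],[0,-6,0,0,0,0,5],[0,-8.3,0,0,0,0,5],[0,-8.3,0,0,0,0,5],[0,-8.3,0,0,0,0,5],[0,-8.3,0,0,0,0,5],[0,-8.3,0,0,0,0,5]]}}

```text
time_s: 4.75
tcp_pos: [0.4746, -0.2394, 0.2798]
tcp_rot: [[0.545, -0.001, 0.838], [-0.838, -0.0, 0.545], [-0.001, -1.0, -0.001]]
contact_force: [-0.5, -0.4, -2.8]
finger_gap: 0.0138
```

```bash
cat >> h.py <<'E'
def neckR(deg,L=np.radians(32)):
    g=np.radians(deg);gx=np.array([np.cos(g),np.sin(g),0]);ny=np.array([-np.sin(g),np.cos(g),0])
    nz=-np.sin(L)*gx+np.array([0,0,np.cos(L)]);nx=np.cross(ny,nz);return np.c_[nx,ny,nz]
def toolR(N): return np.c_[N[:,0],-N[:,2],N[:,1]]
E
python3 - <<'E'
from h import *
N=neckR(7.2);Rg=toolR(N);m=np.array([.554,.115,.165]);o=bot.get_obs();print(o['tcp_pos'],o['finger_gap'])
for dx,dy,dn in((.1,0,.13),(.1,0,.18),(.13,0,.15),(.07,.08,.15),(.07,-.08,.15)):
  p=m+N@[dx,dy,dn]
  i=bot.camera_info('wrist');T=np.eye(4);T[:3,:3]=Rg;T[:3,3]=p
  C=(i['K'],i['D'],T@i['hand_eye']@F)
  q=[m+N@[.044*np.cos(t),.044*np.sin(t),0] for t in(0,1.57,3.14,4.71)]
  e=[p+N@[a,b,-c] for a in(-.035,.035) for b,c in((0,-.02),(.032,.023),(0,.073))]
  print(dx,dn,p,proj(C,q).round().tolist(),proj(C,e).round().tolist(),units(p,Rg))
E
```

```text
[ 0.4746 -0.2394  0.2798] 0.013763063584397507
0.1 0.13 [0.5698 0.117  0.3282] [[274.0, 137.0], [338.0, 71.0], [274.0, -2.0], [210.0, 71.0]] [[275.0, 226.0], [344.0, 199.0], [274.0, 180.0], [275.0, 393.0], [337.0, 332.0], [274.0, 288.0]] [ -9.8738  -1.9441  10.9662   3.5861 -12.4772  -5.7238]
0.1 0.18 [0.5435 0.1137 0.3706] [[274.0, 133.0], [328.0, 77.0], [274.0, 16.0], [220.0, 77.0]] [[275.0, 226.0], [344.0, 199.0], [274.0, 180.0], [275.0, 393.0], [337.0, 332.0], [274.0, 288.0]] [-10.337   -3.6388  10.0105   3.5861 -12.4772  -5.7238]
0.13 0.15 [0.5845 0.1189 0.3611] [[274.0, 94.0], [336.0, 28.0], [274.0, -44.0], [212.0, 28.0]] [[275.0, 226.0], [344.0, 199.0], [274.0, 180.0], [275.0, 393.0], [337.0, 332.0], [274.0, 288.0]] [ -9.6156  -3.2592  11.499    3.5861 -12.4772  -5.7238]
0.07 0.15 [0.524  0.1918 0.3293] [[173.0, 173.0], [227.0, 116.0], [164.0, 53.0], [110.0, 115.0]] [[275.0, 226.0], [344.0, 199.0], [274.0, 180.0], [275.0, 393.0], [337.0, 332.0], [274.0, 288.0]] [-13.3822  -1.9847  11.0646   3.5861 -12.4772  -5.7238]
0.07 0.15 [0.5441 0.0331 0.3293] [[375.0, 173.0], [438.0, 115.0], [385.0, 53.0], [321.0, 116.0]] [[275.0, 226.0], [344.0, 199.0], [274.0, 180.0], [275.0, 393.0], [337.0, 332.0], [274.0, 288.0]] [ -7.623   -1.9848   8.2732   3.5861 -12.4772  -5.7238]
```

{"fn": "jog_arm", "kwargs": {"commands": [[-7.62,-2,8.27,3.6,-12.5,-5.7,5],[-7.62,-2,8.27,3.6,-12.5,-5.7,5],[-7.62,-2,8.27,3.6,-12.5,-5.7,5],[-7.62,-2,8.27,3.6,-12.5,-5.7,5],[-7.62,-2,8.27,3.6,-12.5,-5.7,5],[-7.62,-2,8.27,3.6,-12.5,-5.7,5],[-7.62,-2,8.27,3.6,-12.5,-5.7,5],[-7.62,-2,8.27,3.6,-12.5,-5.7,5]]}}

```text
time_s: 5.42
tcp_pos: [0.5457, 0.0424, 0.3309]
tcp_rot: [[0.892, 0.446, 0.068], [-0.085, 0.019, 0.996], [0.443, -0.895, 0.055]]
contact_force: [0.4, -0.4, -2.3]
finger_gap: 0.0136
```

Run:
```python
from h import *
N=neckR(7.2);o=bot.get_obs();print(o['q'],o['tcp_pos'],o['finger_gap'])
print(units([.544,.033,.329],toolR(N)))
```

```text
[ 0.4301  0.1904 -0.7605  2.1793  0.6021  0.435   0.6976] [0.5457 0.0424 0.3309] 0.013643447251895088
[-0.0601  0.0302 -0.3825  0.5348 -2.2424 -1.0668]
```

{"fn": "jog_arm", "kwargs": {"commands": [[0,0,-0.38,0.53,-2.24,-1.07,5],[0,0,-0.38,0.53,-2.24,-1.07,5],[0,0,-0.38,0.53,-2.24,-1.07,5],[0,0,-0.38,0.53,-2.24,-1.07,5],[0,0,-0.38,0.53,-2.24,-1.07,5]]}}

```text
time_s: 5.83
tcp_pos: [0.544, 0.0237, 0.3293]
tcp_rot: [[0.847, 0.522, -0.105], [0.09, 0.054, 0.994], [0.525, -0.851, -0.001]]
contact_force: [0.6, -0.2, -3.2]
finger_gap: 0.0137
```

Run:
```python
from h import *
C=cam('wrist');f=bot.grab_frame('wrist')
o=bot.get_obs();np.savez('neckview.npz',f=f,p=o['tcp_pos'],R=o['tcp_rot']);print(o['q'],o['tcp_pos'],o['tcp_rot'])
for n in('neck','gearbox','bayonet_plug'):
    for d in bot.cut_out('wrist',n): print(n,d['p'],d['uv'],d['region'].sum())
g=f.copy();N=neckR(7.2);m=np.array([.554,.115,.165]);th=np.linspace(0,6.28,60)
for r,c in((.044,(0,255,0)),(.0215,(0,0,255))):
    cv2.polylines(g,[np.round(proj(C,[m+N@[r*np.cos(t),r*np.sin(t),0] for t in th])).astype(int)],True,c,1)
big=cv2.resize(f[0:260,250:520],None,fx=2.1,fy=2.1,interpolation=cv2.INTER_CUBIC)
sm=cv2.resize(g,None,fx=.4,fy=.4)
cv2.imwrite('pics/n1.png',np.hstack([big,np.vstack([sm,np.zeros((big.shape[0]-sm.shape[0],sm.shape[1],3),np.uint8)])]))
```

```text
[ 0.5006  0.1696 -0.7551  2.2498  0.6972  0.2731  0.834 ] [0.5443 0.024  0.3297] [[ 0.846   0.5226 -0.1061]
 [ 0.0911  0.0543  0.9944]
 [ 0.5254 -0.8509 -0.0016]]
neck 0.96 [389.9, 105.2] 12077
neck 0.42 [274.1, 249.7] 9340
gearbox 0.89 [24.2, 176.8] 6456
gearbox 0.68 [368.3, 84.2] 29121
bayonet_plug 0.77 [269.8, 252.1] 9288
bayonet_plug 0.39 [239.1, 189.3] 1979
```

View pics/n1.png

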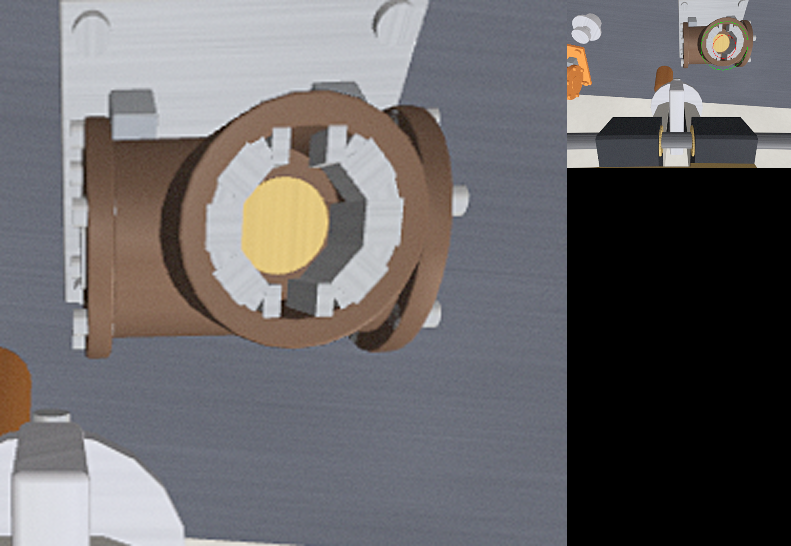

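```bash
cat > n.py <<'E'
from fitplug import *
from scipy.optimize import least_squares
from scipy.ndimage import map_coordinates,gaussian_filter
D=np.load('neckview.npz');f=D['f'];i=bot.camera_info('wrist')
T=np.eye(4);T[:3,:3]=D['R'];T[:3,3]=D['p'];C=(i['K'],i['D'],T@i['hand_eye']@F)
lab=[gaussian_filter(c.astype(float),.7) for c in cv2.split(f)]
th_=np.linspace(0,2*np.pi,120,endpoint=False)
def circ(m,yaw,r): 
    N=neckR(yaw);return np.array([m+N@[r*np.cos(t),r*np.sin(t),0] for t in th_])
m=np.array([.554,.115,.165]);yaw=7.2
for it,w in enumerate((8,5,4,3,3)):
    P=proj(C,circ(m,yaw,.044));Q=proj(C,circ(m,yaw,.045));n=(Q-P)/np.linalg.norm(Q-P,axis=1)[:,None]
    s=np.arange(-w,w+.01,.25)
    X=P[:,None]+n[:,None]*s[None,:,None]
    pr=sum(np.abs(np.gradient(map_coordinates(c,[X[...,1],X[...,0]],order=1),axis=1)) for c in lab)
    k=pr.argmax(1);E=np.take_along_axis(X,k[:,None,None],1)[:,0];ok=pr.max(1)>4
    def res(p):
        P=proj(C,circ(p[:3]/1000,yaw,.044));return np.r_[(((P-E)*n).sum(1))[ok],(p[2]-165)*.5]
    r=least_squares(res,m*1000,loss='soft_l1',f_scale=.5);m=r.x/1000
    print(m,ok.sum(),np.median(np.abs(r.fun)))
np.save('m.npy',m)
bot.grab_frame('wrist')
M=max(bot.cut_out('wrist','bayonet_plug'),key=lambda d:d['p'])['region'];M=M.astype(float)
print('bbox',[ (a.min(),a.max()) for a in np.nonzero(M)])
# in-hand plug: offsets in tool axes, mm; only upper image rows (fingers hide lower)
def TP(p):
    X=np.eye(4);A=np.c_[[1,0,0],[0,0,1],[0,-1,0]].astype(float)  # plug x,y,z in tool: x, z, -y
    X[:3,:3]=A@R.from_rotvec([0,p[3],p[2]]).as_matrix();X[:3,3]=[p[0],.070,p[1]];return T@X
top=250
fun=lambda q:np.abs(sil(C,TP(q*[.001,.001,.02,.02]))-M)[:top].sum()
r=minimize(fun,np.zeros(4),method='Nelder-Mead',options=dict(initial_simplex=np.vstack([np.zeros(4),3*np.eye(4)])))
print('plug in hand mm/20mrad',r.x,r.fun,fun(np.zeros(4)),M[:top].sum())
g=f.copy()
for rr,c in((.044,(0,255,0)),(.0215,(0,0,255))): cv2.polylines(g,[np.round(proj(C,circ(m,yaw,rr))*8).astype(int)],True,c,1,shift=3)
N=neckR(yaw)
for sx in(1,-1):
    for sy in(1,-1):
        cv2.polylines(g,[np.round(proj(C,[m+N@[sx*a,sy*.0065,0] for a in(.022,.031)])*8).astype(int)],False,(255,0,255),1,shift=3)
sl=(sil(C,TP(r.x*[.001,.001,.02,.02]))>.5).astype(np.uint8)
cv2.drawContours(g,cv2.findContours(sl,0,2)[0],-1,(255,255,0),1)
cv2.imwrite('pics/n2.png',cv2.resize(g[20:300,190:490],None,fx=2.1,fy=2.1,interpolation=cv2.INTER_NEAREST))
E
python3 n.py
```

```text
[0.5681 0.1242 0.1398] 112 2.3012739564965274
[0.5714 0.1259 0.1346] 118 1.741322311207004
[0.5719 0.1264 0.134 ] 112 1.6735464378661522
[0.5726 0.127  0.1324] 104 1.3657182566138566
[0.5726 0.1272 0.1323] 104 1.3751571534729874
bbox [(np.int64(195), np.int64(386)), (np.int64(209), np.int64(338))]
plug in hand mm/20mrad [-0.6238 -0.7178 -0.2177  0.6979] 87.11372549019607 194.37254901960785 4491.0
```

View pics/n2.png

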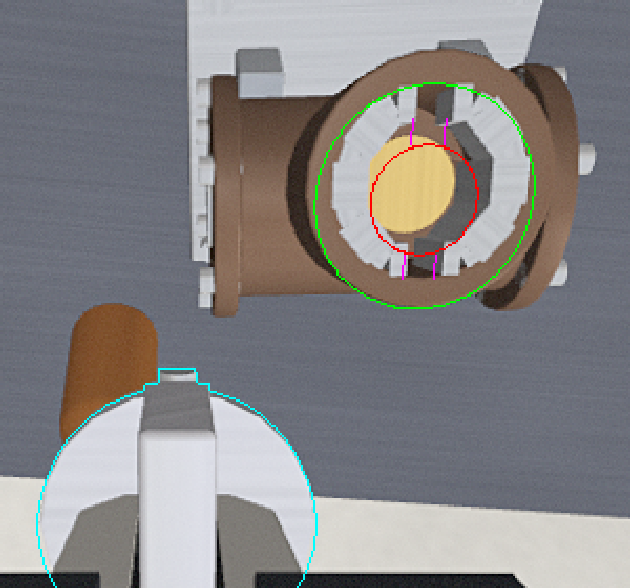

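```bash
sed -i "s/^m=np.array.*/m=onz(C,(393.4,105.),.165);yaw=7.2;print('init',m)/; s/(8,5,4,3,3)/(4,4,3,3,2.5)/; s/,\.070,/,.073,/; s/n2.png/n3.png/; s/(p\[2\]-165)\*.5/(p[2]-165)*1.5/" n.py
sed -i "s/cv2.imwrite.*/cv2.imwrite('pics\/n3.png',cv2.resize(g[20:190,320:470],None,fx=3.5,fy=3.5,interpolation=cv2.INTER_NEAREST))/" n.py
python3 n.py
python3 - <<'E'
from h import *
print(bot.get_obs()['time_s'])
E
```

```text
init [0.5448 0.1124 0.165 ]
[0.5469 0.1141 0.1635] 109 0.48506359826076506
[0.5472 0.1141 0.1632] 110 0.427882215407797
[0.5473 0.1141 0.1631] 110 0.44449515951502355
[0.5473 0.1141 0.1631] 110 0.485325275520756
[0.5474 0.1142 0.163 ] 110 0.47428733436332593
bbox [(np.int64(195), np.int64(387)), (np.int64(209), np.int64(338))]
plug in hand mm/20mrad [-0.0429 -0.6743 -0.2209  0.783 ] 75.72549019607844 191.42745098039217 4481.0
6.2333
```

View pics/n3.png

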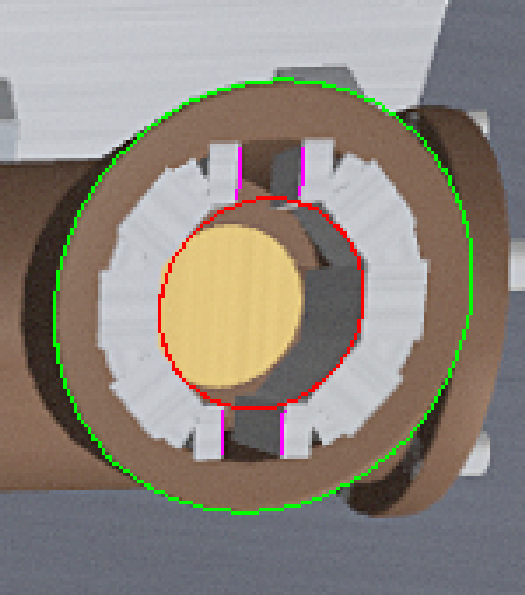

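```bash
cat > go.py <<'E'
from h import *
import sys
N=neckR(7.2);m=np.array([.5464,.1149,.1645])
def tgt(depth,spin=0,dx=0,dy=0):  # depth of plug origin below mouth (m)
    Ns=N@R.from_euler('z',spin,degrees=True).as_matrix()
    return m+N@[dx,dy,.073-depth],toolR(Ns)
def rep():
    o=bot.get_obs();p=N.T@(o['tcp_pos']-m);rv=R.from_matrix(toolR(N).T@o['tcp_rot']).as_rotvec(degrees=True)
    print('t',o['time_s'],'tcp in neck mm',p*1000,'depth',73-p[2]*1000,'rot',rv,'gap',o['finger_gap'],'F neck',N.T@o['contact_force'],'q',o['q'])
if __name__=='__main__':
    rep()
    a=[float(x) for x in sys.argv[1:]]
    print(units(*tgt(a[0]/1000,*(a[1:2] or [0]))))
E
python3 go.py -20
```

```text
t 6.2333 tcp in neck mm [ 76.1517 -90.0655 147.7835] depth -74.78349096120738 rot [-0.6908  0.759   0.2156] gap 0.013847317279778172 F neck [-1.6281 -0.2166 -2.4006] q [ 0.5013  0.1682 -0.7551  2.2507  0.6984  0.2717  0.8353]
[-3.0855  2.1595  3.5882  0.1382 -0.1518 -0.0431]
```

{"fn": "jog_arm", "kwargs": {"commands": [[-1.5,0,1.8,0.14,-0.15,-0.04,5],[-3.09,0,3.59,0.14,-0.15,-0.04,5],[-3.09,1.0,3.59,0.14,-0.15,-0.04,5],[-3.09,2.16,3.59,0.14,-0.15,-0.04,5],[-3.09,2.16,3.59,0.14,-0.15,-0.04,5],[-3.09,2.16,3.59,0.14,-0.15,-0.04,5],[-3.09,2.16,3.59,0.14,-0.15,-0.04,5],[-3.09,2.16,3.59,0.14,-0.15,-0.04,5]]}}

```text
time_s: 6.9
tcp_pos: [0.4968, 0.1111, 0.2417]
tcp_rot: [[0.842, 0.524, -0.128], [0.107, 0.07, 0.992], [0.529, -0.849, 0.003]]
contact_force: [-0.4, -0.8, -3.3]
finger_gap: 0.0136
```

```bash
python3 go.py 12
python3 - <<'E'
from go import *
a=[]
for c in('side','top'):
    f=bot.grab_frame(c);C=cam(c);u,v=proj(C,[m])[0].astype(int)
    a.append(cv2.resize(f[v-60:v+50,u-60:u+60],None,fx=3.2,fy=3.2,interpolation=cv2.INTER_CUBIC))
cv2.imwrite('pics/pre.png',np.hstack(a))
E
```

```text
t 6.9 tcp in neck mm [-1.2469  2.4073 91.8454] depth -18.84540701987784 rot [ 0.2331 -0.0455  0.0838] gap 0.013642474426171069 F neck [-2.1553 -0.7092 -2.5913] q [ 0.0382  0.2669 -0.5699  2.4459  1.7891  0.3296 -0.4897]
[ 0.0516  1.2333 -0.1014 -0.0466  0.0091 -0.0168]
```

View pics/pre.png

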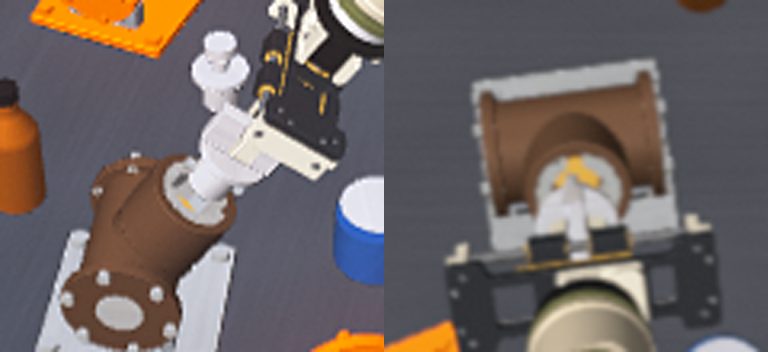

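{"fn": "jog_arm", "kwargs": {"commands": [[0.05,0,-0.1,-0.05,0,0,5],[0.05,0,-0.1,-0.05,0,0,5],[0.05,0,-0.1,-0.05,0,0,5],[0.05,0.4,-0.1,-0.05,0,0,5],[0.05,0.8,-0.1,-0.05,0,0,5],[0.05,1.0,-0.1,-0.05,0,0,5],[0.05,1.0,-0.1,-0.05,0,0,5]]}}

```text
time_s: 7.58
tcp_pos: [0.5117, 0.1081, 0.222]
tcp_rot: [[0.842, 0.525, -0.123], [0.106, 0.063, 0.992], [0.528, -0.849, -0.003]]
contact_force: [-0.4, 0.9, -4.0]
finger_gap: 0.014
```

```bash
python3 go.py 20
```

```text
t 7.5833 tcp in neck mm [ 0.5789 -2.4359 67.4912] depth 5.508794241549779 rot [-0.1952  0.0078  0.0995] gap 0.013980427972712206 F neck [-2.3007  0.9479 -3.2338] q [ 0.0648  0.3327 -0.602   2.4413  1.8921  0.3839 -0.578 ]
[-0.0222  0.5794  0.0994  0.039  -0.0016 -0.0199]
```

{"fn": "jog_arm", "kwargs": {"commands": [[-0.03,0,0.1,0.04,0,-0.02,5],[-0.03,0,0.1,0.04,0,-0.02,5],[-0.03,0,0.1,0.04,0,-0.02,5],[-0.03,0,0.1,0.04,0,-0.02,5],[-0.03,0,0.1,0.04,0,-0.02,5]]}}

```text
time_s: 8.0
tcp_pos: [0.5109, 0.1101, 0.2226]
tcp_rot: [[0.84, 0.528, -0.125], [0.106, 0.065, 0.992], [0.532, -0.847, -0.001]]
contact_force: [0.1, 0.3, -2.7]
finger_gap: 0.0141
```

```bash
python3 go.py 20
```

```text
t 8.0 tcp in neck mm [ 0.455  -0.2871 68.2737] depth 4.726336919838161 rot [-0.0729 -0.002  -0.1233] gap 0.014115511500894306 F neck [-1.3165  0.2427 -2.3072] q [ 0.065   0.3325 -0.6089  2.4438  1.9007  0.389  -0.5908]
[-0.0195  0.6109  0.0123  0.0146  0.0004  0.0247]
```

Aligned within 0.5 mm; inserting in steps.

{"fn": "jog_arm", "kwargs": {"commands": [[-0.02,0.2,0,0,0,0.02,5],[-0.02,0.4,0,0,0,0.02,5],[-0.02,0.6,0,0,0,0.02,5],[-0.02,0.8,0,0,0,0.02,5],[-0.02,0.8,0,0,0,0.02,5],[-0.02,0.8,0,0,0,0.02,5]]}}

```text
time_s: 8.5
tcp_pos: [0.521, 0.1115, 0.2044]
tcp_rot: [[0.842, 0.525, -0.125], [0.106, 0.066, 0.992], [0.529, -0.849, -0.0]]
contact_force: [-0.0, 0.8, -2.7]
finger_gap: 0.0134
```

```bash
python3 go.py 42
```

```text
t 8.5 tcp in neck mm [-0.6331 -0.1358 47.4119] depth 25.588084044207555 rot [-0.0323  0.0093  0.0869] gap 0.013384454368800916 F neck [-1.3903  0.7549 -2.3587] q [ 0.0786  0.3897 -0.6335  2.4405  1.9664  0.4344 -0.6476]
[ 0.0263  0.6564  0.0058  0.0065 -0.0019 -0.0174]
```

{"fn": "jog_arm", "kwargs": {"commands": [[0.01,0.2,0,0,0,0,5],[0.01,0.4,0,0,0,0,5],[0.01,0.55,0,0,0,0,5],[0.01,0.66,0,0,0,0,5],[0.01,0.68,0,0,0,0,5],[0.01,0.68,0,0,0,0,5],[0.01,0.68,0,0,0,0,5]]}}

```text
time_s: 9.08
tcp_pos: [0.5296, 0.1127, 0.1913]
tcp_rot: [[0.841, 0.526, -0.126], [0.107, 0.066, 0.992], [0.53, -0.848, -0.001]]
contact_force: [-11.8, -3.1, 16.0]
finger_gap: 0.0141
```

```bash
python3 go.py 42 -60
```

```text
t 9.0833 tcp in neck mm [-0.1578 -0.0685 31.692 ] depth 41.307981648094696 rot [-0.0517 -0.0644 -0.0387] gap 0.01408223432852143 F neck [-1.7607 -1.5949 20.0074] q [ 0.0868  0.4326 -0.6499  2.4371  2.013   0.4729 -0.6846]
[ 0.0063  0.0277  0.0028  0.0053 12.0129  0.0124]
```

{"fn": "jog_arm", "kwargs": {"commands": [[0,0,0,0,1.2,0,5],[0,0,0,0,2.4,0,5],[0,0,0,0,3.6,0,5],[0,0,0,0,4.8,0,5],[0,0,0,0,6,0,5],[0,0,0,0,6,0,5],[0,0,0,0,6,0,5]]}}

```text
time_s: 9.67
tcp_pos: [0.5286, 0.1125, 0.1907]
tcp_rot: [[0.792, 0.525, 0.312], [-0.404, 0.066, 0.913], [0.458, -0.849, 0.264]]
contact_force: [-14.5, -3.6, 15.0]
finger_gap: 0.0139
```

```bash
python3 go.py 42 -57
```

```text
t 9.6667 tcp in neck mm [-1.3541 -0.1311 31.6876] depth 41.31243286409614 rot [-0.0513 29.9769  0.066 ] gap 0.01387785150986375 F neck [-4.6815 -1.7874 20.6   ] q [ 0.1761  0.4618 -0.777   2.4335  1.946   0.5302 -1.1379]
[ 0.0443  0.0274  0.0316  0.0153  5.4046 -0.0067]
```

{"fn": "jog_arm", "kwargs": {"commands": [[0.02,0,0.02,0,1.2,0,5],[0.02,0,0.02,0,2.4,0,5],[0.02,0,0.02,0,3.6,0,5],[0.02,0,0.02,0,4.8,0,5],[0.02,0,0.02,0,5.4,0,5],[0.02,0,0.02,0,5.4,0,5],[0.02,0,0.02,0,5.4,0,5]]}}

```text
time_s: 10.25
tcp_pos: [0.5288, 0.1128, 0.1908]
tcp_rot: [[0.565, 0.524, 0.638], [-0.773, 0.066, 0.631], [0.288, -0.849, 0.442]]
contact_force: [-15.7, -3.5, 14.9]
finger_gap: 0.0136
```

```bash
python3 go.py 40 -57; python3 -c "
from go import *
o=bot.get_obs();print(N.T@o['torque'])"
```

```text
t 10.25 tcp in neck mm [-1.1225  0.17   31.6912] depth 41.30875738598081 rot [-0.0732 56.9326  0.1001] gap 0.013596316830826856 F neck [-5.7015 -1.4818 21.1719] q [ 0.2454  0.4911 -0.8808  2.4287  1.8953  0.5832 -1.5537]
[ 0.0302 -0.0524  0.0338  0.0215  0.0135 -0.0102]
[-0.0028  1.7979  0.0398]
```

{"fn": "jog_arm", "kwargs": {"commands": [[0.03,0,0.02,0,0.3,0,5],[0.03,0,0.02,0,0.6,0,5],[0.03,0,0.02,0,0.6,0,5],[0.03,0,0.02,0,0.6,0,5]]}}

```text
time_s: 10.58
tcp_pos: [0.5288, 0.113, 0.1909]
tcp_rot: [[0.532, 0.523, 0.666], [-0.804, 0.067, 0.591], [0.264, -0.85, 0.456]]
contact_force: [-17.2, -2.6, 12.2]
finger_gap: 0.0136
```

```bash
python3 go.py 40 -57; python3 -c "
from go import *
o=bot.get_obs();print(N.T@o['torque'])"
```

```text
t 10.5833 tcp in neck mm [-1.0434  0.2739 31.7297] depth 41.270327597200534 rot [-0.0565 59.8295  0.1903] gap 0.013644882057252098 F neck [-8.2337 -0.4443 19.5687] q [ 0.2527  0.4938 -0.8906  2.4274  1.889   0.5861 -1.5966]
[ 0.0303 -0.051   0.0305  0.0268 -0.5659 -0.0268]
[0.1085 2.2191 0.4065]
```

{"fn": "jog_arm", "kwargs": {"commands": [[0,-0.04,0,0,-0.3,0,5],[0,-0.07,0,0,-0.4,0,5],[0,-0.07,0,0,-0.4,0,5],[0,-0.07,0,0,-0.4,0,5]]}}

```text
time_s: 10.92
tcp_pos: [0.5288, 0.1125, 0.1922]
tcp_rot: [[0.554, 0.523, 0.648], [-0.784, 0.066, 0.617], [0.28, -0.85, 0.447]]
contact_force: [-8.9, -1.2, 4.1]
finger_gap: 0.014
```

```bash
python3 go.py 40 -57; python3 -c "
from go import *
o=bot.get_obs();print(N.T@o['torque'])"
```

```text
t 10.9167 tcp in neck mm [-0.4213 -0.1551 32.9254] depth 40.0746437338141 rot [-0.0885 57.931   0.1577] gap 0.01398338370483886 F neck [-5.4725 -0.0477  8.244 ] q [ 0.2485  0.4875 -0.8819  2.4267  1.8875  0.5784 -1.5622]
[ 0.0037 -0.003   0.0176  0.0293 -0.1862 -0.0185]
[0.0699 2.0955 0.1055]
```

{"fn": "jog_arm", "kwargs": {"commands": [[0.01,-0.04,0,0,0,0,5],[0.01,-0.04,0,0,0,0,5],[0.01,-0.04,0,0,0,0,5],[0.01,-0.04,0,0,0,0,5]]}}

```text
time_s: 11.25
tcp_pos: [0.5283, 0.1124, 0.1929]
tcp_rot: [[0.554, 0.523, 0.648], [-0.784, 0.066, 0.617], [0.279, -0.85, 0.447]]
contact_force: [-10.0, -1.0, 1.6]
finger_gap: 0.0138
```

```bash
python3 go.py 40 -57
```

```text
t 11.25 tcp in neck mm [-0.4203 -0.2157 33.7993] depth 39.2007241177662 rot [-0.0779 57.936   0.1925] gap 0.013795337657018025 F neck [-7.6788  0.2776  6.676 ] q [ 0.2493  0.485  -0.8816  2.4267  1.885   0.5754 -1.5598]
[ 0.0017  0.0319  0.0189  0.0307 -0.1872 -0.0253]
```

{"fn": "jog_arm", "kwargs": {"commands": [[0,0,0,0,0,0,40],[0,0,0,0,0,0,40],[0,0,0,0,0,0,40],[0,0,0,0,0,0,40],[0,0,0,0,0,0,40],[0,0,0,0,0,0,40]]}}

```text
time_s: 11.75
tcp_pos: [0.5304, 0.1124, 0.1941]
tcp_rot: [[0.552, 0.526, 0.647], [-0.785, 0.066, 0.616], [0.282, -0.848, 0.449]]
contact_force: [0.0, 0.6, 0.2]
finger_gap: 0.04
```

{"fn": "jog_arm", "kwargs": {"commands": [[0,-1,0,0,0,0,45],[0,-2,0,0,0,0,45],[0,-3,0,0,0,0,45],[0,-4,0,0,0,0,45],[0,-5,0,0,0,0,45],[0,-5,0,0,0,0,45],[0,-5,0,0,0,0,45]]}}

```text
time_s: 12.33
tcp_pos: [0.4643, 0.1041, 0.3019]
tcp_rot: [[0.55, 0.529, 0.646], [-0.785, 0.065, 0.616], [0.284, -0.846, 0.451]]
contact_force: [1.2, -0.4, 0.3]
finger_gap: 0.0451
```

Run:
```python
from fitplug import *
from go import *
rep()
C=cam('wrist');f=bot.grab_frame('wrist')
M=max(bot.cut_out('wrist','bayonet_plug'),key=lambda d:d['p'])['region'].astype(float)
PARTS.pop();PARTS.pop()  # only flange+handle show
def TP(p):
    T=np.eye(4);T[:3,:3]=N@R.from_euler('z',p[3]).as_matrix();T[:3,3]=m+N@(np.array(p[:3]));return T
k=np.array([.001,.001,.002,.02]);x0=np.array([0,0,-.040,np.radians(-57)])
fn=lambda q:np.abs(sil(C,TP(q*k+x0))-M).sum()
r=minimize(fn,np.zeros(4),method='Nelder-Mead',options=dict(initial_simplex=np.vstack([np.zeros(4),3*np.eye(4)])))
x=r.x*k+x0;print('plug in neck',x[:3]*1000,np.degrees(x[3]),r.fun,fn(np.zeros(4)),M.sum())
g=f.copy();cv2.drawContours(g,cv2.findContours((sil(C,TP(x))>.5).astype(np.uint8),0,2)[0],-1,(255,255,0),1)
s=bot.grab_frame('side');u,v=proj(cam('side'),[m])[0].astype(int)
s=cv2.resize(s[v-55:v+55,u-50:u+50],(382,420),interpolation=cv2.INTER_CUBIC)
cv2.imwrite('pics/end.png',np.hstack([g[:,90:480],s]))
```

```text
t 12.3333 tcp in neck mm [  2.5947  -0.4349 160.4016] depth -87.40158472697951 rot [-0.0175 57.975  -0.2484] gap 0.04505740824649847 F neck [ 1.105  -0.5629 -0.2999] q [ 0.3234  0.1207 -0.8423  2.4112  1.2052  0.3041 -0.9178]
plug in neck [ -0.62    -1.6358 -42.7468] -58.542012060961945 90.38039215686274 431.87450980392157 5183.0
```

View pics/end.png

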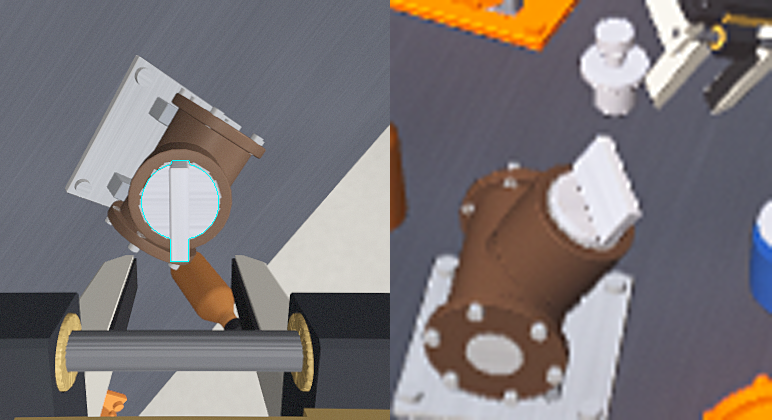

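```bash
python3 -c "
from rig import bot
print(bot.job_done(),bot.get_obs()['time_s'])"
```

```text
the job is handed in; nothing more can be done
the job is handed in; nothing more can be done
```

The bayonet plug is locked in the brown gearbox's filler neck, and I handed the job in at about 12.5 s of the 51 s allowed. I gripped it by its bar handle, pushed it home against the spring, turned it clockwise about 57° to the stop, let go and backed the arm off.

- **Pushing home:** the commanded depth read 41.3 mm with about 22 N along the bore, which fits the spring plus the flange bearing on the rim.
- **Turning:** it turned freely to 57°. Torque rose only slightly when I pushed on towards 60°, which I took as the stop.
- **After release:** a silhouette fit in the wrist camera put the plug −0.6 and −1.6 mm off the bore axis and turned 58.5° from the slots. The side view shows the flange seated, and the robot touches nothing.
- **Disagreement:** the same fit gave a depth of 42.7 mm, more than is physically possible and past the 40 mm expected for a locked plug. I put that down to camera depth error of 2–3 mm. The 58.5° is likewise slightly past the 57° stop.
- **Not checked:** I did not measure whether the other things on the bench had moved. The arm never came close to them apart from passing over, and the last pictures show nothing out of place.

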